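Face up spray cans by height on a store shelf strip

ROBOT

A 6-joint arm with a two-finger parallel gripper is mounted at the origin on the work surface. World frame = base frame: x ahead of the robot, y to its left, z up, the work surface at z = 0. Lengths are in m, angles in rad, forces in N, time in s.
With the tool pointing down it reaches from about 0.3 to 0.75 m from the base axis. Payload 8.5 kg.
Tool frame: the origin (TCP) lies between the finger pads; the fingertips stand 14 mm ahead of it and the grasp point (between the pads) lies 5 mm behind it (tcp_to_tips is the distance from the TCP to the fingertips, in m); z points along the fingers, y is the line along which they close (so a half turn about z gives the same grasp; the last joint's range is limited). The gripper opens to 88 mm and grips with 3 to 60 N. Pads are 18 mm wide; open, the fingers measure 123 mm over their backs; the gripper's body (75 mm by 187 mm) begins 45 mm behind the grasp point.
Start: joints at [0.992, 0.381, 1.297, -0, 1.464, -0.215], TCP at [0.196, 0.514, 0.253] pointing down, gripper open.
Joint ranges: [-3.11, 3.11], [-0.89, 2.33], [0.22, 2.48], [-1.42, 4.56], [0.17, 2.85], [-2.88, 2.88]. Speed limits (rad/s): [2.39, 2.39, 3.14, 3.14, 3.14, 3.14].

INTERFACE

Orientations are given as [roll, pitch, yaw] about the fixed x, y, z axes, in that order (R = Rz(yaw) Ry(pitch) Rx(roll)).
In Python, from station import get_state, grab_frame, get_calibration, hand_in, tcp_to_tips gives the robot as it stands.
- The arm moves only by the tool arm_command, never from a script. Its argument "deltas" is a list of rows, each an object with "travel": the shift along the world's x, y, z as a fraction of full scale, a list of three; "delta_rot": the turn, a rotation vector about the world's x, y, z as a fraction of full scale, a list of three; "gripper": the closure, from -1 (fully open) to 1 (shut). In form: [{"travel": [x, y, z], "delta_rot": [ax, ay, az], "gripper": gripper}, ...]. A call has 1 to 8 rows; each row is the pose to reach, as a shift and turn from the pose commanded when the call began, turning the shorter way round; what a row does not reach only later rows make up. Full scale, the value 1, is 0.15 m for a shift and pi rad for a turn. A row lasts 1/10 s, in which the tool goes at most 50 mm and 8.59 degrees, less where a joint would pass 70% of its speed; a pose out of reach is approached as far as the arm can. A call with a number of a shift or a turn outside -1 to 1 is refused whole. A call with a gripper value outside its range is refused whole. The fingers move at their own pace and stop on an object; "squeeze" is the grip in N (left out, the last holds). Time passes only in rows, so rows that repeat a pose let the fingers close. It gives the time, the measured TCP pose, the force, the opening and the grip force at its end, in the units of the state.
- get_state(): the state, without advancing time (a new reading comes with each control period).
- grab_frame(name): name is "scene" or "top" or "wrist"; returns the picture (420x560x3 uint8, red, green, blue); there is no depth.
- get_calibration(name): a dict with "vfov" (degrees; the focal length in pixels is half the picture's height over the tangent of half this angle, whatever the lens; pixels are square), "cx", "cy" (the principal point, pixels), "dist_coeffs" ([k1, k2, p1, p2, k3] as OpenCV has them; the pictures are not rectified), "rvec" (rotation vector, rad) and "tvec" (3), from world to camera coordinates, as OpenCV has them; the wrist camera has in their place "hand_eye" (4x4, takes a point from camera to tool coordinates, whose origin is the TCP and whose axes are the flange's). Camera axes: x right, y down, z forward; pixel columns grow to the right and rows downward; lengths in m; the calibration is good to about 2 mm. A picture is of the moment at which its call begins: read the wrist's pose just before it. get_calibration takes no time and is no camera call.
- hand_in(): hands the job in; it is judged then, once.
The state is a dict: "time": time; "qpos": joint angles; "joint_velocities": joint speeds; "joint_efforts": joint torques, N m; "tool_pos": TCP position; "orientation": TCP orientation; "ft_force": force on the tool from outside, world axes, zero at the start; "wrist_torque": the same for the moment, N m; "opening": opening from 0.0 (shut) to 1.0 (fully open); "gripper_force": force on a finger pad.
Only numpy, scipy, OpenCV 4.12 (cv2) and the standard library are available. Lean on these libraries where they do the work, as an engineer would, in place of code of your own. Each camera call takes 0.05 s, during which the arm holds its last target. There are 200 camera calls.

TASK

Stand the four spray cans upright on the four round marks of the display strip, one centred on each mark, in order of height: the shortest on the mark next to the orange price card, rising to the tallest at the other end. Leave the white jug standing where it is, and let go of everything at the end.

Things in the scene. Friction and masses are not known exactly. Their poses are not given: they have to be found in the camera images.
- can_yellow: white spray can with a yellow cap and yellow band, round, 90 mm tall over the cap. Body 46 mm across up to 60 mm above its foot, above that a cap 37 mm across. About 90 g (may vary by a third). Stands loose on the table; origin at the centre of its underside, z up along the can
- can_blue: white spray can with a blue cap and blue band, round, 115 mm tall over the cap. Body 46 mm across up to 85 mm above its foot, above that a cap 37 mm across. About 115 g (may vary by a third). Stands loose on the table; origin at the centre of its underside, z up along the can
- can_red: white spray can with a red cap and red band, round, 140 mm tall over the cap. Body 46 mm across up to 110 mm above its foot, above that a cap 37 mm across. About 140 g (may vary by a third). Stands loose on the table; origin at the centre of its underside, z up along the can
- can_green: white spray can with a green cap and green band, round, 165 mm tall over the cap. Body 46 mm across up to 135 mm above its foot, above that a cap 37 mm across. About 165 g (may vary by a third). Stands loose on the table; origin at the centre of its underside, z up along the can
- mark_1: round flat mark, grey disc with a white rim, 62 mm across, painted on the top of the dark steel display strip (fixed, 100 x 460 x 12 mm). One of four alike, in a straight row 85 mm apart, mark_1 at the robot's left end (+y) to mark_4 at the right end; the strip may be turned a little. Origin at the disc's centre on the strip's top, 12 mm above the table, where a can's foot comes to rest; y points along the row to the left (towards mark_1), x across the row
- mark_2: round flat mark, grey disc with a white rim, 62 mm across, painted on the top of the dark steel display strip (fixed, 100 x 460 x 12 mm). One of four alike, in a straight row 85 mm apart, mark_1 at the robot's left end (+y) to mark_4 at the right end; the strip may be turned a little. Origin at the disc's centre on the strip's top, 12 mm above the table, where a can's foot comes to rest; y points along the row to the left (towards mark_1), x across the row
- mark_3: round flat mark, grey disc with a white rim, 62 mm across, painted on the top of the dark steel display strip (fixed, 100 x 460 x 12 mm). One of four alike, in a straight row 85 mm apart, mark_1 at the robot's left end (+y) to mark_4 at the right end; the strip may be turned a little. Origin at the disc's centre on the strip's top, 12 mm above the table, where a can's foot comes to rest; y points along the row to the left (towards mark_1), x across the row
- mark_4: round flat mark, grey disc with a white rim, 62 mm across, painted on the top of the dark steel display strip (fixed, 100 x 460 x 12 mm). One of four alike, in a straight row 85 mm apart, mark_1 at the robot's left end (+y) to mark_4 at the right end; the strip may be turned a little. Origin at the disc's centre on the strip's top, 12 mm above the table, where a can's foot comes to rest; y points along the row to the left (towards mark_1), x across the row
- price_card: orange price card on a black foot, 50 mm high, 60 mm across the row and 24 mm along it, fixed on the strip 77 mm beyond one of the two end marks (left or right end, it varies); a plain steel end stop 30 mm high stands likewise at the other end. Origin at the centre of its underside
- jug: white bottle with an orange label and black cap, 60 mm across, 130 mm high, loose, about 350 g, standing among the cans; not part of the job. Origin at the centre of its underside. (A small brown cardboard carton with an orange band, 50 x 46 x 35 mm, also stands in that rough line of cans, which are at least 80 mm apart centre to centre.)

How it is judged:
By the outcome, as a careful person would: the job done as asked, in the order asked, and still so for the second after the job is handed in, with the robot touching nothing.
It also fails if it takes over 104 s, if anything falls off the work surface, if the arm or the gripper's body presses on something with over 40 N, if the wrist force passes 120 N, or if a joint passes its speed limit or range.

## Working session

There is one attempt and no reset: what is moved stays moved. The work goes in short steps, Python scripts to look and compute and a tool call to move; the robot and the scene stay as the last step left them, time stands still between calls to the robot, and variables do not carry over. Pictures are saved under pics/ and viewed, at most 14 in all, crops included, and the job is handed in when it is done.

Besides the shell and the picture viewer there is one more tool, called after "Call:" by a JSON object that holds its "op" and its "data". arm_command: Moves the arm, as the interface text tells. Its arguments: {"type":"object","properties":{"deltas":{"type":"array"},"squeeze":{"type":"number"}},"required":["deltas"]}

```bash
mkdir -p pics; python3 - <<'E'
from station import *
import cv2
for n in("scene","top"):
    cv2.imwrite(f"pics/{n}0.png",cv2.cvtColor(grab_frame(n),cv2.COLOR_RGB2BGR)); print(n,get_calibration(n))
print(get_calibration("wrist")); print(get_state(),tcp_to_tips)
E
```

```text
scene {'vfov': 42.07906501433382, 'cx': 280.9434205532053, 'cy': 206.29462457746072, 'dist_coeffs': array([-0.08801916,  0.        ,  0.        ,  0.        ,  0.        ]), 'rvec': array([ 2.20531082,  1.40487187, -0.41523704]), 'tvec': array([-0.23678958, -0.38968785,  1.52288237])}
top {'vfov': 53.51110931698288, 'cx': 285.7451880009779, 'cy': 205.9161977843821, 'dist_coeffs': array([-0.05340432,  0.        ,  0.        ,  0.        ,  0.        ]), 'rvec': array([ 2.13829376, -2.15414026,  0.11459724]), 'tvec': array([0.0116701 , 0.54475757, 0.89303096])}
{'vfov': 70.19613345760982, 'cx': 278.31825878964645, 'cy': 207.7791359224816, 'dist_coeffs': array([-0.0674209,  0.       ,  0.       ,  0.       ,  0.       ]), 'hand_eye': array([[-9.15371118e-04, -9.47435673e-01, -3.19945006e-01,
         8.45272376e-02],
       [ 9.99999543e-01, -7.79162839e-04, -5.53732759e-04,
         9.23963662e-04],
       [ 2.75336911e-04, -3.19945367e-01,  9.47435954e-01,
        -1.32356613e-01],
       [ 0.00000000e+00,  0.00000000e+00,  0.00000000e+00,
         1.00000000e+00]])}
{'time': 0.1, 'qpos': array([ 9.91723683e-01,  3.81115117e-01,  1.29813085e+00, -2.66962215e-05,
        1.46361879e+00, -2.15269158e-01]), 'joint_velocities': array([-0.00059636, -0.00200132, -0.00353971,  0.0003543 , -0.000565  ,
        0.00021703]), 'joint_efforts': array([ 3.74398878e-03, -4.38651431e+01, -2.24912167e+01,  7.15022162e-02,
        3.41805455e-02, -9.25083805e-05]), 'tool_pos': array([0.1955705 , 0.51380813, 0.25222501]), 'orientation': array([-3.14034424e+00, -2.45807509e-04,  2.77779189e+00]), 'ft_force': array([ 0.44689718, -0.12896524,  0.08483866]), 'wrist_torque': array([ 0.02559298,  0.05745964, -0.02978959]), 'gripper_force': 0.0, 'opening': 1.001641070305543} 0.014
```

View pics/top0.png

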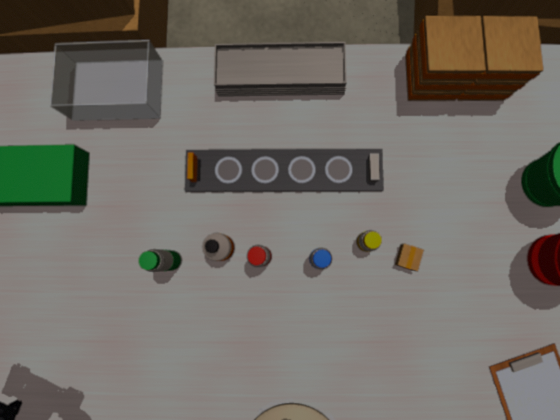

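View pics/scene0.png

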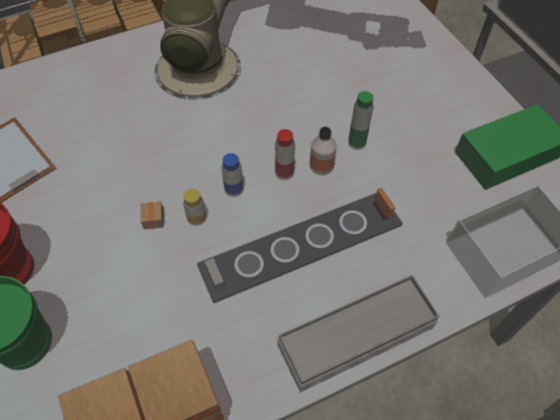

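The top picture shows the card at the left (+y) end of the strip, at (192,167). The marks are near (228,170), (265,170), (302,170) and (339,170). The cans stand in a line: green (150,260), red (258,257), blue (321,259), yellow (372,240). The jug is at (216,246) and the carton at (410,257). I'll refine these on a crop.

```bash
python3 - <<'E'
import cv2
i=cv2.imread("pics/top0.png")[140:290,130:400]
cv2.imwrite("pics/c1.png",cv2.resize(i[:, :140],None,fx=4.5,fy=4,interpolation=2)[:600,:800] if 0 else cv2.resize(i,None,fx=2.96,fy=2.96,interpolation=2))
E
```

```text
(no output)
```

View pics/c1.png

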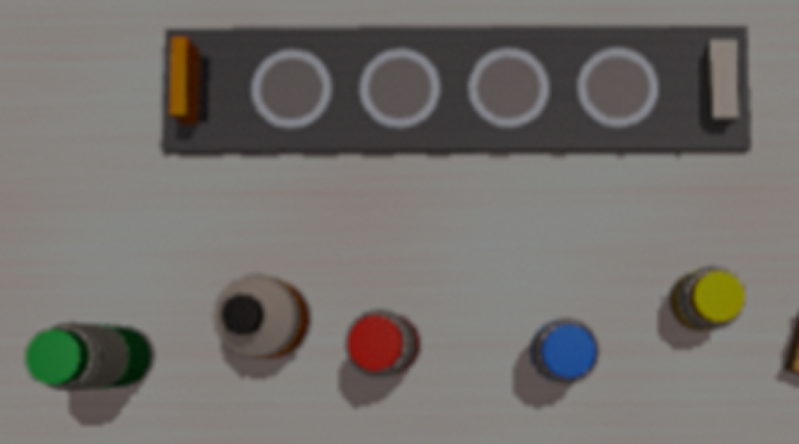

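In the crop (scale 2.96, offset 130,140), the marks are at (291,89), (400,88), (509,87), (618,87). The cap tops are green (57,356), red (376,342), blue (569,351), yellow (718,297). The jug cap is at (242,313).

```bash
cat > h.py <<'E'
import numpy as np, cv2
from station import *
from scipy.spatial.transform import Rotation as R
def Kd(c): 
    f=210/np.tan(np.radians(c["vfov"])/2); return np.array([[f,0,c["cx"]],[0,f,c["cy"]],[0,0,1.]]),c["dist_coeffs"]
def ray_to_z(cam,uv,z,pose=None):
    c=get_calibration(cam); K,d=Kd(c)
    p=cv2.undistortPoints(np.array([[uv]],float),K,d)[0,0]
    v=np.array([p[0],p[1],1])
    if pose is None:
        M=cv2.Rodrigues(c["rvec"])[0]; o=-M.T@c["tvec"]; v=M.T@v
    else:
        T=np.eye(4); T[:3,:3]=R.from_euler("xyz",pose[1]).as_matrix(); T[:3,3]=pose[0]
        T=T@c["hand_eye"]; o=T[:3,3]; v=T[:3,:3]@v
    return o+v*(z-o[2])/v[2]
E
python3 - <<'E'
from h import *
s=2.96
P=lambda u,v,z:ray_to_z("top",((u+.5)/s+130-.5,(v+.5)/s+140-.5),z).round(4)
for n,u,v,z in [("m1",291,89,.012),("m2",400,88,.012),("m3",509,87,.012),("m4",618,87,.012),("green",57,356,.165),("red",376,342,.14),("blue",569,351,.115),("yel",718,297,.09),("jug",242,313,.13)]: print(n,P(u,v,z))
E
```

```text
m1 [0.6335 0.1415 0.012 ]
m2 [0.6333 0.056  0.012 ]
m3 [ 0.6332 -0.0291  0.012 ]
m4 [ 0.6323 -0.1139  0.012 ]
green [0.4266 0.2666 0.165 ]
red [0.4351 0.0627 0.14  ]
blue [ 0.4284 -0.0656  0.115 ]
yel [ 0.4651 -0.172   0.09  ]
jug [0.4549 0.1537 0.13  ]
```

Call:
{"op": "arm_command", "data": {"deltas": [{"travel": [1,-1,0.1],"delta_rot": [0,0,-0.384],"gripper": -1},{"travel": [1,-1,0.1],"delta_rot": [0,0,-0.384],"gripper": -1},{"travel": [1,-1,0.1],"delta_rot": [0,0,-0.384],"gripper": -1},{"travel": [1,-1,0.1],"delta_rot": [0,0,-0.384],"gripper": -1},{"travel": [1,-1,0.1],"delta_rot": [0,0,-0.384],"gripper": -1},{"travel": [1,-1,0.1],"delta_rot": [0,0,-0.384],"gripper": -1},{"travel": [1,-1,0.1],"delta_rot": [0,0,-0.384],"gripper": -1},{"travel": [1,-1,0.1],"delta_rot": [0,0,-0.384],"gripper": -1}], "squeeze": 25}}

```text
time: 0.9
tool_pos: [0.3458, 0.3637, 0.2674]
orientation: [-3.141, 0.0, 1.571]
ft_force: [-0.4, -0.5, 1.0]
opening: 1.003
gripper_force: 0.0
```

Call:
{"op": "arm_command", "data": {"deltas": [{"travel": [0.54,-0.645,0],"delta_rot": [0,0,0],"gripper": -1},{"travel": [0.54,-0.645,0],"delta_rot": [0,0,0],"gripper": -1},{"travel": [0.54,-0.645,0],"delta_rot": [0,0,0],"gripper": -1},{"travel": [0.54,-0.645,0],"delta_rot": [0,0,0],"gripper": -1},{"travel": [0.54,-0.645,0],"delta_rot": [0,0,0],"gripper": -1}]}}

```text
time: 1.4
tool_pos: [0.4265, 0.2672, 0.2674]
orientation: [-3.141, -0.0, 1.577]
ft_force: [1.1, -0.2, -0.3]
opening: 1.001
gripper_force: 0.0
```

```bash
cat >> h.py <<'E'
def snap(name):
    s=get_state(); f=cv2.cvtColor(grab_frame("wrist"),cv2.COLOR_RGB2BGR); cv2.imwrite(f"pics/{name}.png",f)
    print("t",s["time"],"tcp",s["tool_pos"].round(4),"rpy",s["orientation"].round(4)); return (s["tool_pos"],s["orientation"]),f
def cap(f,pose,col,z):
    # centre of the cap's flat top: largest blob of the colour, filled, ellipse from hull
    hsv=cv2.cvtColor(f,cv2.COLOR_BGR2HSV); lo,hi={"green":(45,85),"blue":(100,130),"yellow":(22,38),"red":(0,8)}[col]
    m=cv2.inRange(hsv,(lo,120,40),(hi,255,255))
    c=max(cv2.findContours(m,0,2)[0],key=cv2.contourArea); e=cv2.fitEllipse(c); print("ellipse",np.round(e[0],1),np.round(e[1],1),"at",ray_to_z("wrist",e[0],z,pose).round(4))
E
python3 - <<'E'
from h import *
p,f=snap("w1"); cap(f,p,"green",.165)
E
```

```text
t 1.4 tcp [0.4265 0.2672 0.2674] rpy [-3.1407 -0.      1.5767]
ellipse [278.5 204.8] [40.4 44.3] at [0.4258 0.2751 0.165 ]
```

View pics/w1.png

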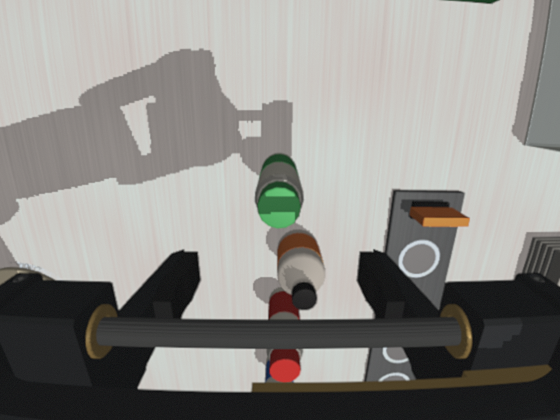

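The wrist view shows the green cap disc around (279,206), mark_1 at (419,259) and the jug cap at (304,295). I'll cross-check these against the top view.

```bash
python3 - <<'E'
from h import *
f=cv2.imread("pics/w1.png"); pose=(np.array([.4265,.2672,.2674]),[-3.1407,0,1.5767])
print([ray_to_z("wrist",u,z,pose).round(4) for u,z in [((279,206),.165),((419,259),.012),((304,295),.13),((285,368),.14)]])
# where would the two candidates project in the scene camera
i=cv2.imread("pics/scene0.png"); c=get_calibration("scene");K,d=Kd(c)
print(cv2.projectPoints(np.array([[.4266,.2666,.165],[.4258,.2751,.165],[.4266,.2666,.0],[.4258,.2751,.0]]),c["rvec"],c["tvec"],K,d)[0][:,0].round(1))
for n,b in(("pics/w1.png",(240,140,100,100)),("pics/scene0.png",(340,80,50,75))):
    x,y,w,h=b; cv2.imwrite("pics/z%d.png"%w,cv2.resize(cv2.imread(n)[y:y+h,x:x+w],None,fx=4,fy=4,interpolation=0))
a=cv2.imread("pics/z100.png");b=cv2.imread("pics/z50.png"); o=np.zeros((400,620,3),np.uint8);o[:,:400]=a;o[:300,410:610]=b;cv2.imwrite("pics/z.png",o)
E
```

```text
[array([0.4262, 0.2741, 0.165 ]), array([0.6346, 0.1419, 0.012 ]), array([0.4535, 0.1629, 0.13  ]), array([0.4343, 0.07  , 0.14  ])]
[[362.9  95.9]
 [365.9  94.6]
 [354.5 142.8]
 [357.2 141.5]]
```

View pics/z.png

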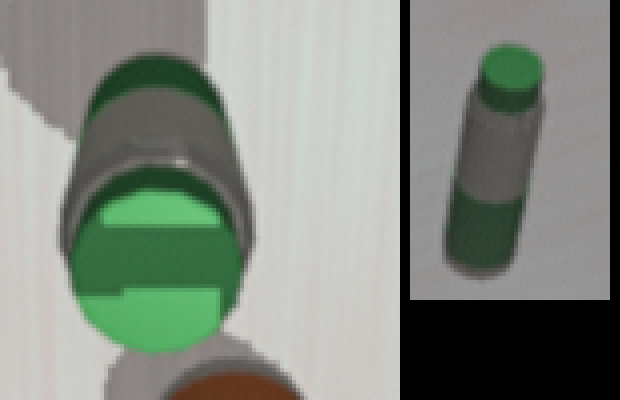

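```bash
python3 - <<'E'
from h import *
pose=(np.array([.4265,.2672,.2674]),[-3.1407,0,1.5767])
print("wrist foot +y rim",ray_to_z("wrist",(279,153.2),0.,pose).round(4), "cap", ray_to_z("wrist",(279.3,207.2),.165,pose).round(4))
s=2.96;P=lambda u,v,z:ray_to_z("top",((u+.5)/s+130-.5,(v+.5)/s+140-.5),z).round(4)
print("top foot -y rim",P(151,356,0.))
print("scene cap",ray_to_z("scene",(365.3,96.6),.165).round(4),"m1",ray_to_z("scene",(353,222),.012).round(4))
for n in("top","scene"):
    c=get_calibration(n);M=cv2.Rodrigues(c["rvec"])[0];print(n,(-M.T@c["tvec"]).round(3))
E
```

```text
wrist foot +y rim [0.4264 0.2937 0.    ] cap [0.4265 0.2731 0.165 ]
top foot -y rim [0.4264 0.2503 0.    ]
scene cap [0.4307 0.2706 0.165 ] m1 [0.6367 0.1427 0.012 ]
top [ 0.427 -0.011  0.955]
scene [ 1.153 -0.286  1.057]
```

Call:
{"op": "arm_command", "data": {"deltas": [{"travel": [0,0.025,0],"delta_rot": [0,0,-0.002],"gripper": -1},{"travel": [0,0.025,-0.3],"delta_rot": [0,0,-0.002],"gripper": -1},{"travel": [0,0.025,-0.6],"delta_rot": [0,0,-0.002],"gripper": -1},{"travel": [0,0.025,-0.85],"delta_rot": [0,0,-0.002],"gripper": -1},{"travel": [0,0.025,-0.97],"delta_rot": [0,0,-0.002],"gripper": -1},{"travel": [0,0.025,-0.97],"delta_rot": [0,0,-0.002],"gripper": -1}]}}

```text
time: 2.05
tool_pos: [0.4251, 0.2716, 0.1202]
orientation: [-3.137, 0.002, 1.573]
ft_force: [-0.1, 0.1, 0.6]
opening: 0.998
gripper_force: 0.0
```

Call:
{"op": "arm_command", "data": {"deltas": [{"travel": [0,0,0],"delta_rot": [0,0,0],"gripper": 1},{"travel": [0,0,0],"delta_rot": [0,0,0],"gripper": 1},{"travel": [0,0,0],"delta_rot": [0,0,0],"gripper": 1},{"travel": [0,0,0],"delta_rot": [0,0,0],"gripper": 1},{"travel": [0,0,0],"delta_rot": [0,0,0],"gripper": 1},{"travel": [0,0,0],"delta_rot": [0,0,0],"gripper": 1},{"travel": [0,0,0],"delta_rot": [0,0,0],"gripper": 1},{"travel": [0,0,0],"delta_rot": [0,0,0],"gripper": 1}]}}

```text
time: 2.85
tool_pos: [0.4268, 0.271, 0.1225]
orientation: [3.141, -0.0, 1.571]
ft_force: [0.5, 0.3, 3.8]
opening: 0.513
gripper_force: 25.0
```

Call:
{"op": "arm_command", "data": {"deltas": [{"travel": [0,0,0.1],"delta_rot": [0,0,0],"gripper": 1},{"travel": [0,0,0.3],"delta_rot": [0,0,0],"gripper": 1},{"travel": [0.05,0,0.55],"delta_rot": [0,0,0],"gripper": 1},{"travel": [0.3,0,0.6],"delta_rot": [0,0,0],"gripper": 1},{"travel": [0.6,0,0.6],"delta_rot": [0,0,0],"gripper": 1},{"travel": [0.85,0,0.6],"delta_rot": [0,0,0],"gripper": 1},{"travel": [1,0,0.6],"delta_rot": [0,0,0],"gripper": 1}]}}

```text
time: 3.55
tool_pos: [0.5789, 0.2705, 0.2112]
orientation: [-3.141, 0.0, 1.57]
ft_force: [-0.0, 0.5, -1.0]
opening: 0.521
gripper_force: 25.0
```

Call:
{"op": "arm_command", "data": {"deltas": [{"travel": [0.2,-0.1,0],"delta_rot": [0,0,0],"gripper": 1},{"travel": [0.373,-0.3,0],"delta_rot": [0,0,0],"gripper": 1},{"travel": [0.373,-0.55,0],"delta_rot": [0,0,0],"gripper": 1},{"travel": [0.373,-0.8,0],"delta_rot": [0,0,0],"gripper": 1},{"travel": [0.373,-1,0],"delta_rot": [0,0,0],"gripper": 1}]}}

```text
time: 4.05
tool_pos: [0.6325, 0.119, 0.2114]
orientation: [-3.14, 0.0, 1.571]
ft_force: [0.3, -0.3, -0.7]
opening: 0.519
gripper_force: 25.0
```

Call:
{"op": "arm_command", "data": {"deltas": [{"travel": [0,-0.2,0],"delta_rot": [0,0,0],"gripper": 1},{"travel": [0,-0.45,0],"delta_rot": [0,0,0],"gripper": 1},{"travel": [0,-0.7,0],"delta_rot": [0,0,0],"gripper": 1},{"travel": [0,-0.9,0],"delta_rot": [0,0,0],"gripper": 1},{"travel": [0,-1,0],"delta_rot": [0,0,0],"gripper": 1},{"travel": [0,-1,0],"delta_rot": [0,0,0],"gripper": 1}]}}

```text
time: 4.65
tool_pos: [0.6326, -0.0304, 0.2117]
orientation: [-3.141, -0.0, 1.569]
ft_force: [0.1, 0.1, -0.7]
opening: 0.51
gripper_force: 25.0
```

```bash
python3 - <<'E'
from h import *
p,f=snap("w2")
E
```

```text
t 4.65 tcp [ 0.6326 -0.0304  0.2117] rpy [-3.1408e+00 -1.0000e-04  1.5692e+00]
```

View pics/w2.png

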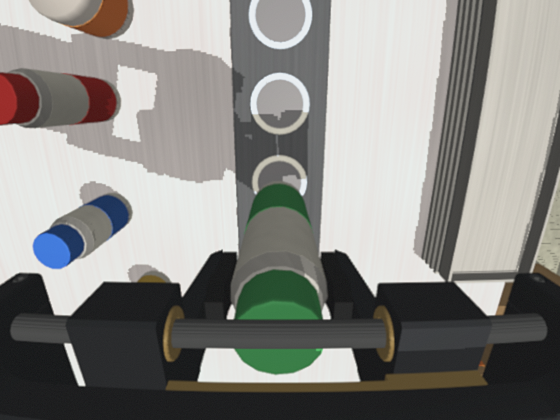

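The can is held upright. Its far foot rim is at (278,183), mark_2 at (279,103) and mark_1 at (280,15).

```bash
python3 - <<'E'
from h import *
pose=(np.array([.6326,-.0304,.2117]),[-3.1408,0,1.5692])
for u,z in [((278,183),.089),((279.5,103),.012),((280,15),.012)]: print(ray_to_z("wrist",u,z,pose).round(4))
E
```

```text
[ 0.6315 -0.0089  0.089 ]
[0.6332 0.059  0.012 ]
[0.6338 0.143  0.012 ]
```

Call:
{"op": "arm_command", "data": {"deltas": [{"travel": [0,-0.3,0],"delta_rot": [0,0,0],"gripper": 1},{"travel": [0,-0.5,0],"delta_rot": [0,0,0],"gripper": 1},{"travel": [0,-0.55,-0.1],"delta_rot": [0,0,0],"gripper": 1},{"travel": [0,-0.55,-0.3],"delta_rot": [0,0,0],"gripper": 1},{"travel": [0,-0.55,-0.45],"delta_rot": [0,0,0],"gripper": 1},{"travel": [0,-0.55,-0.49],"delta_rot": [0,0,0],"gripper": 1},{"travel": [0,-0.55,-0.505],"delta_rot": [0,0,0],"gripper": 1},{"travel": [0,-0.55,-0.512],"delta_rot": [0,0,0],"gripper": 1}]}}

```text
time: 5.5
tool_pos: [0.6332, -0.1108, 0.1365]
orientation: [3.14, 0.001, 1.573]
ft_force: [-0.2, -0.2, -1.1]
opening: 0.514
gripper_force: 25.0
```

Call:
{"op": "arm_command", "data": {"deltas": [{"travel": [0,0,0],"delta_rot": [0,0,0],"gripper": 1},{"travel": [0,0,-0.003],"delta_rot": [0,0,0],"gripper": 1},{"travel": [0,0,-0.003],"delta_rot": [0,0,0],"gripper": 1}]}}

```text
time: 5.8
tool_pos: [0.6328, -0.1115, 0.1356]
orientation: [3.141, 0.0, 1.571]
ft_force: [0.5, 0.1, -0.9]
opening: 0.511
gripper_force: 25.0
```

Call:
{"op": "arm_command", "data": {"deltas": [{"travel": [0,-0.01,-0.004],"delta_rot": [0,0,0],"gripper": 1},{"travel": [0,-0.01,-0.008],"delta_rot": [0,0,0],"gripper": 1},{"travel": [0,-0.01,-0.01],"delta_rot": [0,0,0],"gripper": 1},{"travel": [0,-0.01,-0.01],"delta_rot": [0,0,0],"gripper": 1}]}}

```text
time: 6.2
tool_pos: [0.6328, -0.1133, 0.1346]
orientation: [3.14, 0.001, 1.571]
ft_force: [-2.4, 0.7, 5.8]
opening: 0.52
gripper_force: 25.0
```

Call:
{"op": "arm_command", "data": {"deltas": [{"travel": [0,0,0],"delta_rot": [0,0,0],"gripper": -1},{"travel": [0,0,0],"delta_rot": [0,0,0],"gripper": -1},{"travel": [0,0,0],"delta_rot": [0,0,0],"gripper": -1},{"travel": [0,0,0.2],"delta_rot": [0,0,0],"gripper": -1},{"travel": [0,0,0.5],"delta_rot": [0,0,0],"gripper": -1},{"travel": [-0.2,0.2,0.8],"delta_rot": [0,0,0],"gripper": -1},{"travel": [-0.5,0.5,0.8],"delta_rot": [0,0,0],"gripper": -1},{"travel": [-0.8,0.8,0.8],"delta_rot": [0,0,0],"gripper": -1}]}}

```text
time: 7.0
tool_pos: [0.5371, -0.0176, 0.2535]
orientation: [3.139, 0.001, 1.571]
ft_force: [1.3, 0.7, 1.0]
opening: 0.999
gripper_force: 0.0
```

Call:
{"op": "arm_command", "data": {"deltas": [{"travel": [-0.25,0.2,0],"delta_rot": [0,0,0],"gripper": -1},{"travel": [-0.5,0.4,0],"delta_rot": [0,0,0],"gripper": -1},{"travel": [-0.52,0.4,0],"delta_rot": [0,0,0],"gripper": -1},{"travel": [-0.52,0.4,0],"delta_rot": [0,0,0],"gripper": -1}]}}

```text
time: 7.4
tool_pos: [0.4596, 0.0421, 0.2529]
orientation: [3.14, 0.0, 1.573]
ft_force: [-0.4, 0.3, -0.1]
opening: 0.999
gripper_force: 0.0
```

```bash
python3 - <<'E'
from h import *
p,f=snap("w3"); t=cv2.cvtColor(grab_frame("top"),cv2.COLOR_RGB2BGR); sc=cv2.cvtColor(grab_frame("scene"),cv2.COLOR_RGB2BGR)
cv2.imwrite("pics/t3.png",t)
o=np.zeros((600,800,3),np.uint8)
o[:300,:380]=cv2.resize(t[135:210,290:385],None,fx=4,fy=4,interpolation=2)
o[:300,390:790]=cv2.resize(sc[200:300,180:300],(400,300),interpolation=2)
o[310:600,:400]=cv2.resize(f,(400,290))
cv2.imwrite("pics/m3.png",o)
cap(f,p,"red",.14)
E
```

```text
t 7.4 tcp [0.4596 0.0421 0.2529] rpy [3.1405e+00 3.0000e-04 1.5727e+00]
ellipse [249.8 180.5] [41.5 42.9] at [0.435  0.0681 0.14  ]
```

View pics/m3.png

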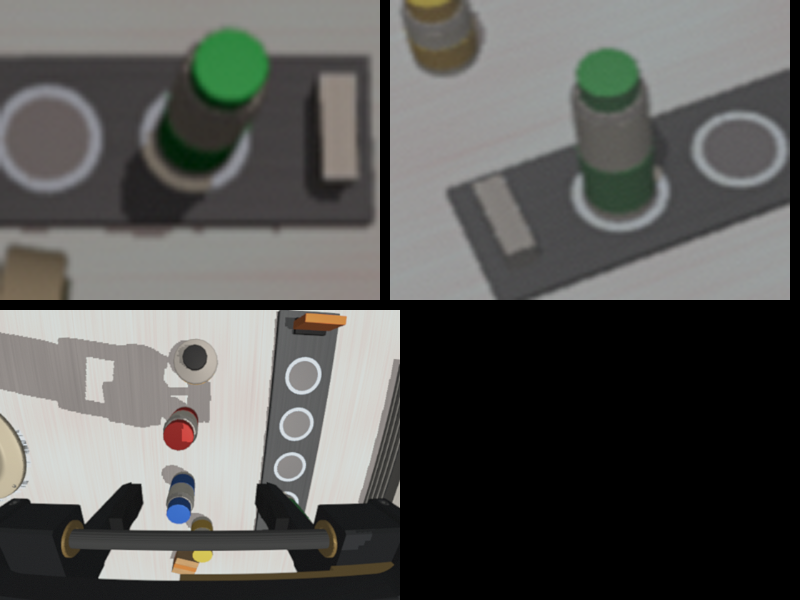

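Green's foot is concentric with mark 4 in both views. Next is red, at about (0.435, 0.0655).

Call:
{"op": "arm_command", "data": {"deltas": [{"travel": [-0.165,0.156,0],"delta_rot": [0,0,0],"gripper": -1},{"travel": [-0.165,0.156,-0.25],"delta_rot": [0,0,0],"gripper": -1},{"travel": [-0.165,0.156,-0.55],"delta_rot": [0,0,0],"gripper": -1},{"travel": [-0.165,0.156,-0.85],"delta_rot": [0,0,0],"gripper": -1},{"travel": [-0.165,0.156,-1],"delta_rot": [0,0,0],"gripper": -1},{"travel": [-0.165,0.156,-1],"delta_rot": [0,0,0],"gripper": -1}]}}

```text
time: 8.15
tool_pos: [0.4347, 0.0646, 0.0998]
orientation: [-3.135, -0.001, 1.57]
ft_force: [-0.3, -0.7, -0.2]
opening: 1.003
gripper_force: 0.0
```

Call:
{"op": "arm_command", "data": {"deltas": [{"travel": [0,0,-0.04],"delta_rot": [0,0,0],"gripper": -1},{"travel": [0,0,-0.04],"delta_rot": [0,0,0],"gripper": 1},{"travel": [0,0,-0.04],"delta_rot": [0,0,0],"gripper": 1},{"travel": [0,0,-0.04],"delta_rot": [0,0,0],"gripper": 1},{"travel": [0,0,-0.04],"delta_rot": [0,0,0],"gripper": 1},{"travel": [0,0,-0.04],"delta_rot": [0,0,0],"gripper": 1},{"travel": [0,0,-0.04],"delta_rot": [0,0,0],"gripper": 1},{"travel": [0,0,-0.04],"delta_rot": [0,0,0],"gripper": 1}]}}

```text
time: 8.95
tool_pos: [0.4353, 0.0651, 0.0966]
orientation: [3.141, 0.0, 1.572]
ft_force: [-0.9, 0.2, 3.1]
opening: 0.512
gripper_force: 25.0
```

Call:
{"op": "arm_command", "data": {"deltas": [{"travel": [0,0,0.1],"delta_rot": [0,0,0],"gripper": 1},{"travel": [0.05,-0.05,0.3],"delta_rot": [0,0,0],"gripper": 1},{"travel": [0.3,-0.25,0.35],"delta_rot": [0,0,0],"gripper": 1},{"travel": [0.55,-0.45,0.35],"delta_rot": [0,0,0],"gripper": 1},{"travel": [0.8,-0.6,0.35],"delta_rot": [0,0,0],"gripper": 1},{"travel": [1,-0.624,0.35],"delta_rot": [0,0,0],"gripper": 1}]}}

```text
time: 9.55
tool_pos: [0.5869, -0.0311, 0.1484]
orientation: [-3.142, 0.0, 1.569]
ft_force: [0.4, -0.3, -1.7]
opening: 0.513
gripper_force: 25.0
```

Call:
{"op": "arm_command", "data": {"deltas": [{"travel": [0.2,0,0],"delta_rot": [0,0,0],"gripper": 1},{"travel": [0.3,0,0],"delta_rot": [0,0,0],"gripper": 1},{"travel": [0.318,0,-0.1],"delta_rot": [0,0,0],"gripper": 1},{"travel": [0.318,0,-0.2],"delta_rot": [0,0,0],"gripper": 1},{"travel": [0.318,0,-0.25],"delta_rot": [0,0,0],"gripper": 1},{"travel": [0.318,0,-0.25],"delta_rot": [0,0,0],"gripper": 1}]}}

```text
time: 10.15
tool_pos: [0.6318, -0.0283, 0.1101]
orientation: [-3.139, -0.001, 1.572]
ft_force: [-0.6, -0.1, -1.6]
opening: 0.514
gripper_force: 25.0
```

Call:
{"op": "arm_command", "data": {"deltas": [{"travel": [0.006,0,-0.004],"delta_rot": [0,0,0],"gripper": 1},{"travel": [0.006,0,-0.009],"delta_rot": [0,0,0],"gripper": 1},{"travel": [0.006,0,-0.013],"delta_rot": [0,0,0],"gripper": 1},{"travel": [0.006,0,-0.013],"delta_rot": [0,0,0],"gripper": 1}]}}

```text
time: 10.55
tool_pos: [0.6338, -0.0285, 0.1095]
orientation: [3.141, 0.0, 1.572]
ft_force: [-0.7, -0.5, -1.8]
opening: 0.516
gripper_force: 25.0
```

Call:
{"op": "arm_command", "data": {"deltas": [{"travel": [0,0,-0.005],"delta_rot": [0,0,0],"gripper": 1},{"travel": [0,0,-0.008],"delta_rot": [0,0,0],"gripper": 1},{"travel": [0,0,-0.008],"delta_rot": [0,0,0],"gripper": 1}]}}

```text
time: 10.85
tool_pos: [0.6338, -0.0286, 0.1084]
orientation: [3.141, 0.0, 1.571]
ft_force: [-0.6, 0.5, -0.2]
opening: 0.514
gripper_force: 25.0
```

Call:
{"op": "arm_command", "data": {"deltas": [{"travel": [0,0,0],"delta_rot": [0,0,0],"gripper": -1},{"travel": [0,0,0],"delta_rot": [0,0,0],"gripper": -1},{"travel": [0,0,0],"delta_rot": [0,0,0],"gripper": -1},{"travel": [0,0,0.2],"delta_rot": [0,0,0],"gripper": -1},{"travel": [0,0,0.5],"delta_rot": [0,0,0],"gripper": -1},{"travel": [0,0,0.8],"delta_rot": [0,0,0],"gripper": -1},{"travel": [-0.3,0,0.8],"delta_rot": [0,0,0],"gripper": -1},{"travel": [-0.6,0,0.8],"delta_rot": [0,0,0],"gripper": -1}]}}

```text
time: 11.65
tool_pos: [0.5436, -0.0287, 0.2294]
orientation: [3.138, 0.001, 1.572]
ft_force: [0.1, -0.4, 0.4]
opening: 1.003
gripper_force: 0.0
```

Call:
{"op": "arm_command", "data": {"deltas": [{"travel": [-0.3,-0.1,0],"delta_rot": [0,0,0],"gripper": -1},{"travel": [-0.6,-0.23,0],"delta_rot": [0,0,0],"gripper": -1},{"travel": [-0.77,-0.23,0],"delta_rot": [0,0,0],"gripper": -1},{"travel": [-0.77,-0.23,0],"delta_rot": [0,0,0],"gripper": -1}]}}

```text
time: 12.05
tool_pos: [0.426, -0.0629, 0.2287]
orientation: [-3.142, 0.0, 1.57]
ft_force: [0.6, -0.4, -0.4]
opening: 1.001
gripper_force: 0.0
```

```bash
python3 - <<'E'
from h import *
p,f=snap("w4"); cap(f,p,"blue",.115)
t=cv2.cvtColor(grab_frame("top"),cv2.COLOR_RGB2BGR); sc=cv2.cvtColor(grab_frame("scene"),cv2.COLOR_RGB2BGR)
o=np.zeros((600,800,3),np.uint8)
o[:300,:380]=cv2.resize(t[135:210,270:365],None,fx=4,fy=4,interpolation=2)
o[:300,390:790]=cv2.resize(sc[180:280,200:320],(400,300),interpolation=2)
o[310:600,:400]=cv2.resize(f,(400,290))
x=f[100:300,180:380];o[310:600,410:700]=cv2.resize(x,(290,290))
cv2.imwrite("pics/m4.png",o)
E
```

```text
t 12.05 tcp [ 0.426  -0.0629  0.2287] rpy [-3.1415e+00  1.0000e-04  1.5699e+00]
ellipse [281.6 207. ] [39.2 43. ] at [ 0.4281 -0.0607  0.115 ]
```

View pics/m4.png

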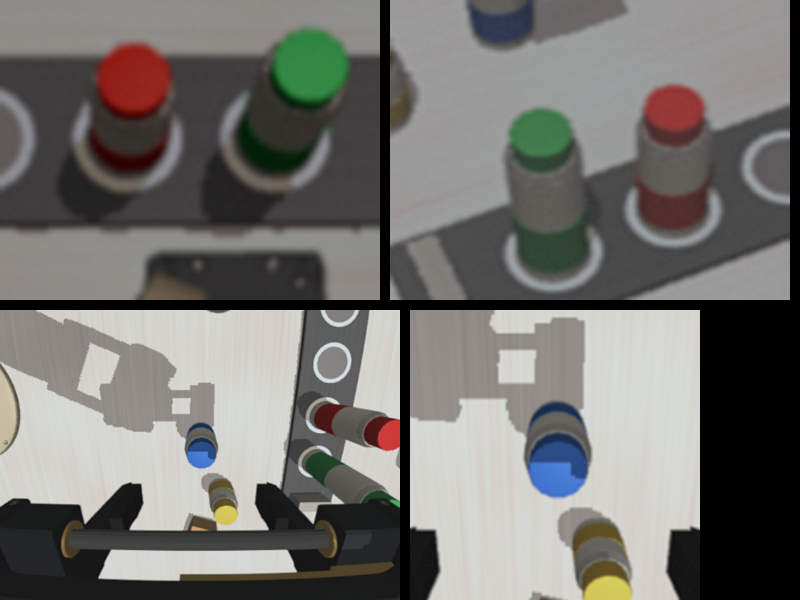

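Red is centred on mark 3. Blue is at about (0.428, -0.063).

Call:
{"op": "arm_command", "data": {"deltas": [{"travel": [0.013,0,-0.2],"delta_rot": [0,0,0],"gripper": -1},{"travel": [0.013,0,-0.5],"delta_rot": [0,0,0],"gripper": -1},{"travel": [0.013,0,-0.8],"delta_rot": [0,0,0],"gripper": -1},{"travel": [0.013,0,-1],"delta_rot": [0,0,0],"gripper": -1},{"travel": [0.013,0,-1],"delta_rot": [0,0,0],"gripper": -1}]}}

```text
time: 12.7
tool_pos: [0.4297, -0.0623, 0.0752]
orientation: [-3.135, -0.003, 1.572]
ft_force: [-0.2, -0.4, 1.1]
opening: 0.999
gripper_force: 0.0
```

Call:
{"op": "arm_command", "data": {"deltas": [{"travel": [0,0,-0.045],"delta_rot": [0,0,0],"gripper": -1},{"travel": [0,0,-0.045],"delta_rot": [0,0,0],"gripper": 1},{"travel": [0,0,-0.045],"delta_rot": [0,0,0],"gripper": 1},{"travel": [0,0,-0.045],"delta_rot": [0,0,0],"gripper": 1},{"travel": [0,0,-0.045],"delta_rot": [0,0,0],"gripper": 1},{"travel": [0,0,-0.045],"delta_rot": [0,0,0],"gripper": 1},{"travel": [0,0,-0.045],"delta_rot": [0,0,0],"gripper": 1},{"travel": [0,0,-0.045],"delta_rot": [0,0,0],"gripper": 1}]}}

```text
time: 13.5
tool_pos: [0.4303, -0.0631, 0.0717]
orientation: [3.141, 0.0, 1.572]
ft_force: [-0.4, 0.3, 2.6]
opening: 0.517
gripper_force: 24.9
```

Call:
{"op": "arm_command", "data": {"deltas": [{"travel": [0,0,0.1],"delta_rot": [0,0,0],"gripper": 1},{"travel": [0,0.05,0.3],"delta_rot": [0,0,0],"gripper": 1},{"travel": [0.05,0.3,0.35],"delta_rot": [0,0,0],"gripper": 1},{"travel": [0.2,0.55,0.35],"delta_rot": [0,0,0],"gripper": 1},{"travel": [0.4,0.75,0.35],"delta_rot": [0,0,0],"gripper": 1},{"travel": [0.65,0.797,0.35],"delta_rot": [0,0,0],"gripper": 1},{"travel": [0.9,0.797,0.35],"delta_rot": [0,0,0],"gripper": 1},{"travel": [1,0.797,0.35],"delta_rot": [0,0,0],"gripper": 1}]}}

```text
time: 14.3
tool_pos: [0.5827, 0.057, 0.1235]
orientation: [3.141, 0.0, 1.572]
ft_force: [-0.1, -0.5, -0.8]
opening: 0.515
gripper_force: 24.9
```

Call:
{"op": "arm_command", "data": {"deltas": [{"travel": [0.2,0,0],"delta_rot": [0,0,0],"gripper": 1},{"travel": [0.33,0,0],"delta_rot": [0,0,0],"gripper": 1},{"travel": [0.355,0,-0.1],"delta_rot": [0,0,0],"gripper": 1},{"travel": [0.355,0,-0.2],"delta_rot": [0,0,0],"gripper": 1},{"travel": [0.355,0,-0.25],"delta_rot": [0,0,0],"gripper": 1},{"travel": [0.355,0,-0.255],"delta_rot": [0,0,0],"gripper": 1},{"travel": [0.355,0,-0.26],"delta_rot": [0,0,0],"gripper": 1},{"travel": [0.355,0,-0.26],"delta_rot": [0,0,0],"gripper": 1}]}}

```text
time: 15.1
tool_pos: [0.6334, 0.0565, 0.0852]
orientation: [3.141, 0.0, 1.572]
ft_force: [-0.1, 0.3, 0.7]
opening: 0.515
gripper_force: 25.0
```

Call:
{"op": "arm_command", "data": {"deltas": [{"travel": [0,0,-0.005],"delta_rot": [0,0,0],"gripper": 1},{"travel": [0,0,-0.009],"delta_rot": [0,0,0],"gripper": 1},{"travel": [0,0,-0.009],"delta_rot": [0,0,0],"gripper": 1}]}}

```text
time: 15.4
tool_pos: [0.6335, 0.0565, 0.0837]
orientation: [3.141, 0.0, 1.571]
ft_force: [0.3, 0.1, -1.5]
opening: 0.514
gripper_force: 25.0
```

Call:
{"op": "arm_command", "data": {"deltas": [{"travel": [0,0,-0.002],"delta_rot": [0,0,0],"gripper": -1},{"travel": [0,0,-0.002],"delta_rot": [0,0,0],"gripper": -1},{"travel": [0,0,-0.002],"delta_rot": [0,0,0],"gripper": -1},{"travel": [0,0,0.2],"delta_rot": [0,0,0],"gripper": -1},{"travel": [0,0,0.5],"delta_rot": [0,0,0],"gripper": -1},{"travel": [0,0,0.8],"delta_rot": [0,0,0],"gripper": -1},{"travel": [-0.3,-0.2,0.9],"delta_rot": [0,0,0],"gripper": -1},{"travel": [-0.55,-0.4,0.9],"delta_rot": [0,0,0],"gripper": -1}]}}

```text
time: 16.2
tool_pos: [0.5541, -0.0012, 0.2208]
orientation: [3.136, 0.001, 1.574]
ft_force: [0.1, -1.1, -0.6]
opening: 1.005
gripper_force: 0.0
```

Call:
{"op": "arm_command", "data": {"deltas": [{"travel": [-0.3,-0.25,0],"delta_rot": [0,0,0],"gripper": -1},{"travel": [-0.55,-0.5,0],"delta_rot": [0,0,0],"gripper": -1},{"travel": [-0.577,-0.8,0],"delta_rot": [0,0,0],"gripper": -1},{"travel": [-0.577,-1,0],"delta_rot": [0,0,0],"gripper": -1},{"travel": [-0.577,-1,0],"delta_rot": [0,0,0],"gripper": -1}]}}

```text
time: 16.7
tool_pos: [0.4672, -0.1545, 0.2188]
orientation: [3.141, 0.001, 1.567]
ft_force: [0.1, 1.0, -0.0]
opening: 1.005
gripper_force: 0.0
```

```bash
python3 - <<'E'
from h import *
p,f=snap("w5"); cap(f,p,"yellow",.09)
t=cv2.cvtColor(grab_frame("top"),cv2.COLOR_RGB2BGR); sc=cv2.cvtColor(grab_frame("scene"),cv2.COLOR_RGB2BGR)
o=np.zeros((600,800,3),np.uint8)
o[:300,:380]=cv2.resize(t[135:210,210:305],None,fx=4,fy=4,interpolation=2)
o[:300,390:790]=cv2.resize(sc[170:270,240:360],(400,300),interpolation=2)
o[310:600,:400]=cv2.resize(f,(400,290))
x=f[100:300,180:380];o[310:600,410:700]=cv2.resize(x,(290,290))
cv2.imwrite("pics/m5.png",o)
E
```

```text
t 16.7 tcp [ 0.4672 -0.1545  0.2188] rpy [3.1407e+00 1.3000e-03 1.5670e+00]
ellipse [277.2 218.3] [36.3 38.7] at [ 0.4655 -0.1686  0.09  ]
```

View pics/m5.png

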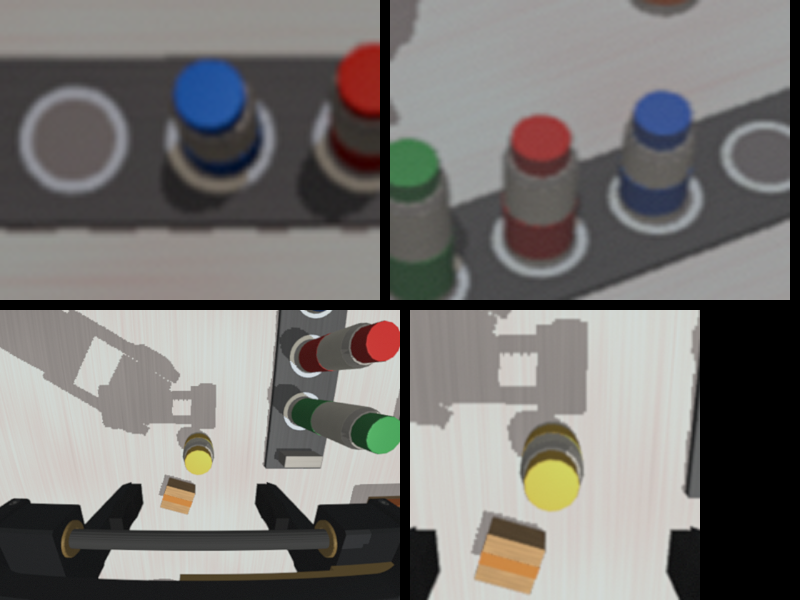

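Blue is centred on mark 2. Yellow is at about (0.4655, -0.170).

Call:
{"op": "arm_command", "data": {"deltas": [{"travel": [-0.01,-0.103,0],"delta_rot": [0,0,0.001],"gripper": -1},{"travel": [-0.01,-0.103,-0.25],"delta_rot": [0,0,0.001],"gripper": -1},{"travel": [-0.01,-0.103,-0.55],"delta_rot": [0,0,0.001],"gripper": -1},{"travel": [-0.01,-0.103,-0.8],"delta_rot": [0,0,0.001],"gripper": -1},{"travel": [-0.01,-0.103,-1],"delta_rot": [0,0,0.001],"gripper": -1},{"travel": [-0.01,-0.103,-1],"delta_rot": [0,0,0.001],"gripper": -1}]}}

```text
time: 17.45
tool_pos: [0.4649, -0.1643, 0.0658]
orientation: [-3.136, -0.004, 1.576]
ft_force: [0.7, -0.1, 1.2]
opening: 1.002
gripper_force: 0.0
```

Call:
{"op": "arm_command", "data": {"deltas": [{"travel": [0,0,-0.145],"delta_rot": [0,0,0],"gripper": -1},{"travel": [0,0,-0.145],"delta_rot": [0,0,0],"gripper": -1},{"travel": [0,0,-0.145],"delta_rot": [0,0,0],"gripper": 1},{"travel": [0,0,-0.145],"delta_rot": [0,0,0],"gripper": 1},{"travel": [0,0,-0.145],"delta_rot": [0,0,0],"gripper": 1},{"travel": [0,0,-0.145],"delta_rot": [0,0,0],"gripper": 1},{"travel": [0,0,-0.145],"delta_rot": [0,0,0],"gripper": 1},{"travel": [0,0,-0.145],"delta_rot": [0,0,0],"gripper": 1}]}}

```text
time: 18.25
tool_pos: [0.4661, -0.1666, 0.047]
orientation: [3.141, 0.0, 1.575]
ft_force: [-1.0, 0.3, 2.7]
opening: 0.515
gripper_force: 25.0
```

Call:
{"op": "arm_command", "data": {"deltas": [{"travel": [0,0,0.1],"delta_rot": [0,0,0],"gripper": 1},{"travel": [0,0.05,0.35],"delta_rot": [0,0,0],"gripper": 1},{"travel": [0,0.25,0.6],"delta_rot": [0,0,0],"gripper": 1},{"travel": [0,0.5,0.8],"delta_rot": [0,0,0],"gripper": 1},{"travel": [0,0.75,0.95],"delta_rot": [0,0,0],"gripper": 1},{"travel": [0,1,1],"delta_rot": [0,0,0],"gripper": 1},{"travel": [0,1,1],"delta_rot": [0,0,0],"gripper": 1}]}}

```text
time: 18.95
tool_pos: [0.4657, -0.0132, 0.1981]
orientation: [3.14, -0.0, 1.579]
ft_force: [-0.6, -0.9, -1.4]
opening: 0.515
gripper_force: 25.0
```

Call:
{"op": "arm_command", "data": {"deltas": [{"travel": [0,0.15,0.2],"delta_rot": [0,0,0],"gripper": 1},{"travel": [0.25,0.4,0.2],"delta_rot": [0,0,0],"gripper": 1},{"travel": [0.5,0.6,0.2],"delta_rot": [0,0,0],"gripper": 1},{"travel": [0.75,0.8,0.2],"delta_rot": [0,0,0],"gripper": 1},{"travel": [1,1,0.2],"delta_rot": [0,0,0],"gripper": 1},{"travel": [1,1,0.2],"delta_rot": [0,0,0],"gripper": 1},{"travel": [1,1,0.2],"delta_rot": [0,0,0],"gripper": 1}]}}

```text
time: 19.65
tool_pos: [0.6161, 0.1333, 0.2253]
orientation: [-3.139, 0.0, 1.575]
ft_force: [-0.4, -0.5, -1.1]
opening: 0.515
gripper_force: 25.0
```

```bash
python3 - <<'E'
from h import *
p,f=snap("w6"); cap(f,p,"yellow",p[0][2]+.043)
E
```

```text
t 19.65 tcp [0.6161 0.1333 0.2253] rpy [-3.1391e+00  4.0000e-04  1.5752e+00]
ellipse [275.7 302.9] [31.4 85.8] at [0.6144 0.152  0.2683]
```

View pics/w6.png

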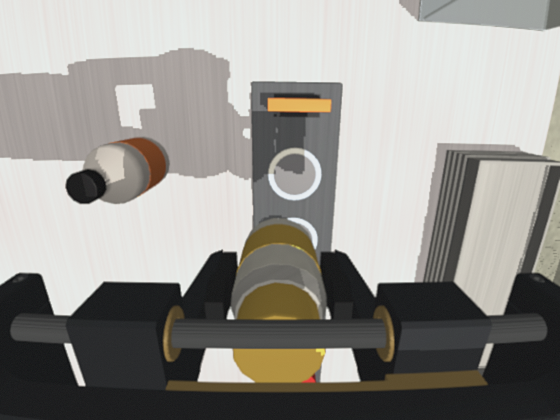

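The yellow can is held upright. Its foot rim is at (277,221), and a mark shows at (294,174).

```bash
python3 - <<'E'
from h import *
pose=(np.array([.6161,.1333,.2253]),[-3.1391,0,1.5752])
for u,z in [((277,221),.178),((294.5,174),.012),((300,237),.012)]: print(ray_to_z("wrist",u,z,pose).round(4))
E
```

```text
[0.6143 0.1483 0.178 ]
[0.6339 0.1433 0.012 ]
[0.6425 0.0624 0.012 ]
```

Call:
{"op": "arm_command", "data": {"deltas": [{"travel": [0.116,0.083,0],"delta_rot": [0,0,0],"gripper": 1},{"travel": [0.116,0.083,-0.25],"delta_rot": [0,0,0],"gripper": 1},{"travel": [0.116,0.083,-0.5],"delta_rot": [0,0,0],"gripper": 1},{"travel": [0.116,0.083,-0.75],"delta_rot": [0,0,0],"gripper": 1},{"travel": [0.116,0.083,-0.95],"delta_rot": [0,0,0],"gripper": 1},{"travel": [0.116,0.083,-1],"delta_rot": [0,0,0],"gripper": 1},{"travel": [0.116,0.083,-1],"delta_rot": [0,0,0],"gripper": 1},{"travel": [0.116,0.083,-1],"delta_rot": [0,0,0],"gripper": 1}]}}

```text
time: 20.5
tool_pos: [0.6341, 0.1455, 0.0788]
orientation: [3.139, -0.0, 1.574]
ft_force: [-0.0, 0.3, -0.9]
opening: 0.517
gripper_force: 25.0
```

Call:
{"op": "arm_command", "data": {"deltas": [{"travel": [0,0,-0.06],"delta_rot": [0,0,0],"gripper": 1},{"travel": [0,0,-0.1],"delta_rot": [0,0,0],"gripper": 1},{"travel": [0,0,-0.12],"delta_rot": [0,0,0],"gripper": 1},{"travel": [0,0,-0.127],"delta_rot": [0,0,0],"gripper": 1},{"travel": [0,0,-0.132],"delta_rot": [0,0,0],"gripper": 1},{"travel": [0,0,-0.132],"delta_rot": [0,0,0],"gripper": 1}]}}

```text
time: 21.1
tool_pos: [0.6333, 0.146, 0.059]
orientation: [3.141, 0.0, 1.575]
ft_force: [-6.5, -1.7, 14.7]
opening: 0.511
gripper_force: 25.0
```

Call:
{"op": "arm_command", "data": {"deltas": [{"travel": [0,0,0.003],"delta_rot": [0,0,0],"gripper": 1},{"travel": [0,0,0.003],"delta_rot": [0,0,0],"gripper": -1},{"travel": [0,0,0.003],"delta_rot": [0,0,0],"gripper": -1},{"travel": [0,0,0.003],"delta_rot": [0,0,0],"gripper": -1},{"travel": [0,0,0.25],"delta_rot": [0,0,0],"gripper": -1},{"travel": [0,0,0.6],"delta_rot": [0,0,0],"gripper": -1},{"travel": [0,0,0.9],"delta_rot": [0,0,0],"gripper": -1},{"travel": [0,0,1],"delta_rot": [0,0,0],"gripper": -1}]}}

```text
time: 21.9
tool_pos: [0.6347, 0.1461, 0.2125]
orientation: [3.133, -0.0, 1.575]
ft_force: [1.1, -0.7, 0.2]
opening: 1.001
gripper_force: 0.0
```

Call:
{"op": "arm_command", "data": {"deltas": [{"travel": [-0.25,0,0.1],"delta_rot": [0,0,0],"gripper": -1},{"travel": [-0.55,0,0.2],"delta_rot": [0,0,0],"gripper": -1},{"travel": [-0.85,0,0.2],"delta_rot": [0,0,0],"gripper": -1},{"travel": [-1,0,0.2],"delta_rot": [0,0,0],"gripper": -1},{"travel": [-1,0,0.2],"delta_rot": [0,0,0],"gripper": -1},{"travel": [-1,0,0.2],"delta_rot": [0,0,0],"gripper": -1},{"travel": [-1,0,0.2],"delta_rot": [0,0,0],"gripper": -1}]}}

```text
time: 22.6
tool_pos: [0.4846, 0.1458, 0.2367]
orientation: [3.141, 0.0, 1.574]
ft_force: [0.9, -0.3, -0.2]
opening: 1.001
gripper_force: 0.0
```

```bash
python3 - <<'E'
from h import *
t=cv2.cvtColor(grab_frame("top"),cv2.COLOR_RGB2BGR); sc=cv2.cvtColor(grab_frame("scene"),cv2.COLOR_RGB2BGR)
o=np.zeros((600,800,3),np.uint8)
o[:295]=cv2.resize(t[135:210,180:383],(800,295),interpolation=2)
o[300:]=cv2.resize(sc[170:300,200:373],(800,600),interpolation=2)[:300] if 0 else cv2.resize(sc[170:270,200:420],(800,364),interpolation=2)[:300]
cv2.imwrite("pics/m6.png",o)
E
```

```text
(no output)
```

View pics/m6.png

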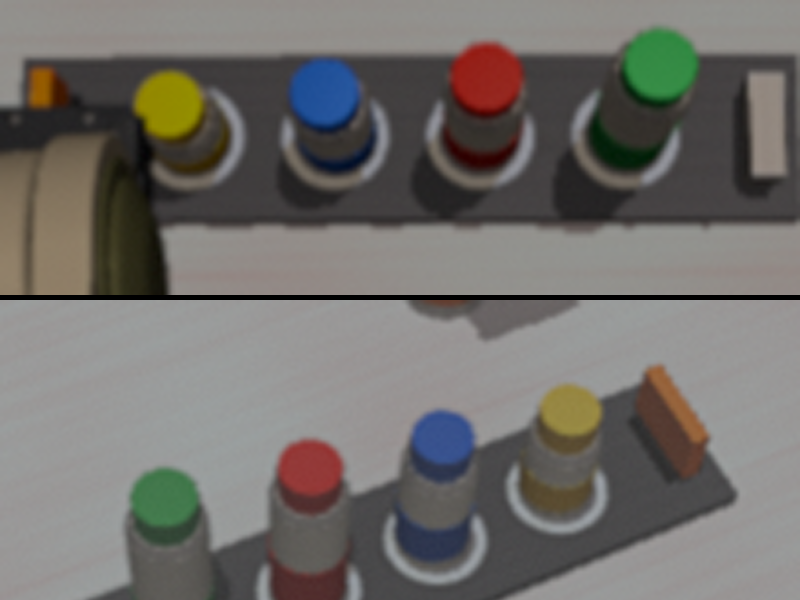

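All four cans are centred, in height order from the card end, and the gripper is open and clear of everything.

```bash
python3 -c "
from station import *
print(hand_in())"
```

```text
the job is handed in; nothing more can be done
None
```

I stood the four cans upright and centred on their marks in height order: yellow next to the price card, then blue, red and green. The jug was not touched, everything is released, and the job was handed in at about 23 s of the 104 s limit.

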